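Set the rotary sample stage to its mark and take the picture

TASK

On the rotary sample stage, push the dial round by its finger post, gently and without gripping it, until the white index line on the black dial lines up with the red target line on the light grey scale collar. Then, with the lines still matched, press the green capture button fully down with a fingertip and let it come up again. Do not pick anything up: the copper sample stays lying in the middle of the dial, and everything else stays where it is.

Things in the scene. Friction and masses are not known exactly. Their poses are not given: they have to be found in the camera images.
- stage: Fixed rotary sample stage: round steel foot 240 mm across, black drum above it. Its origin is on the dial's turning axis (vertical, z up) at the table surface. It stands at any yaw.
- scale: Light grey scale collar, 230 mm across, fixed round the dial; black ticks every 10 degrees and one red target line. Origin on the dial's axis 38 mm above the table; its x axis points along the red target line. Its top is 46 mm above the table.
- target_line (a point): Middle of the red target line (6 mm wide, 27 mm long, radial) on the collar's top, 100 mm from the dial's axis, 47 mm above the table.
- dial (a joint): Angle of the black dial on the stage (rad), growing anticlockwise seen from above. It turns freely either way, without stops in use (range -7 to 7), with about 0.08 N m of friction, and stays where it is left. The dial is 172 mm across; its flat top is 48 mm above the table.
- index_mark (a point): Outer end of the dial's white index line (6 mm wide, radial, from 34 to 86 mm out from the axis), 84 mm from the axis, 49 mm above the table.
- finger_post (a point): Top centre of the upright finger post on the dial: steel with a blue top, 14 mm in diameter, rising 30 mm from the dial's top to 78 mm above the table, 58 mm from the axis on the same radius as the index line. Pushing it sideways turns the dial.
- sample_top (a point): Copper sample plate, 30 x 30 x 8 mm, loose in the middle of the dial's top; this point is the centre of its upper face, 56 mm above the table.
- control_top (a point): Fixed aluminium control box, 90 x 90 mm and 50 mm high; this point is the centre of its top face. It stands to the left or right of the stage.
- capture (a joint): Travel of the green capture button (m): 0 up, 0.006 fully down. It moves straight down against a spring, which takes 5 N when fully down, and springs up when let go.
- capture_top (a point): Centre of the top of the green capture button, 36 mm in diameter, on top of the control box. It stands 72 mm above the table when up, 10 mm proud of its black housing (52 mm across), and 4 mm proud when fully down.
- dimmer: Fixed grey dimmer box with a black knob, 90 x 80 mm and 61 mm high with the knob, on the other side of the stage from the control box; leave alone. Origin under its centre.
- vial_center (a point): Loose amber vial, 26 mm in diameter, 50 mm high; its centre. Leave alone.
- jar_center (a point): Loose jar with blue cap, 56 mm in diameter, 60 mm high; its centre. Leave alone.
- lens_ring_center (a point): Loose aluminium lens ring, 44 mm across, 14 mm high; its centre. Leave alone.
- driver_center (a point): Loose screwdriver with yellow handle, 170 mm long, lying flat, at most 26 mm high; a point half-way along it, on the table. Leave alone.
- tray_center (a point): Loose clear divided tray, 100 x 140 mm and 30 mm high; its centre. Leave alone.
Not all that is in view belongs to the job. Leave any yellow look-alike of the part that bears control_top alone.

How it is judged (in metres and radians):
On the way, in this order (a step that is already met when the one before it is completed fails the run):
1. the index line stands still, lined up with the red target line (within 4 mm) (y of index_mark in the frame of scale between -0.004 and 0.004 m and x of index_mark in the frame of scale above 0.05 m and velocity of joint dial between -0.05 and 0.05 rad/s), for 0.3 s.
2. the green capture button is pressed down (at least 4.5 mm) with the lines matched (y of index_mark in the frame of scale between -0.004 and 0.004 m and x of index_mark in the frame of scale above 0.05 m and value of joint capture above 0.0045 m), for 0.05 s.
At the end, for the whole second after the job is handed in: The outer end of the white index line is within 4 mm sideways of the red target line's centre line, the dial at rest; the capture button was pressed at least 4.5 mm after that and is up again; the sample lies flat within 12 mm of the dial's axis; no bystander has moved more than 20 mm (all of step 1 and value of joint capture below 0.0015 m and horizontal distance between sample_top and stage below 0.012 m and height (world z) of sample_top between 0.052 and 0.06 m and distance of each of vial_center, jar_center, lens_ring_center, driver_center, tray_center from where it was at the start of the episode below 0.02 m); the robot touches nothing.
It fails at once if the capture button is pressed while the lines do not match (value of joint capture above 0.003 m and not (y of index_mark in the frame of scale between -0.0045 and 0.0045 m and x of index_mark in the frame of scale above 0.05 m)).
It fails at once if the stage's dial or post is pushed or squeezed with more than 25 N (contact force between the fingers and stage above 25 N).
It fails at once if the sample is lifted or pushed from the middle of the dial (height (world z) of sample_top above 0.064 m or horizontal distance between sample_top and stage above 0.015 m).
It fails at once if a bystander is lifted or moved (distance of any of vial_center, jar_center, lens_ring_center, driver_center, tray_center from where it was at the start of the episode above 0.025 m).
It also fails if it takes over 56 s, if anything falls off the work surface, if the arm or the gripper's body presses on something with over 40 N, if the wrist force passes 120 N, or if a joint passes its speed limit or range.

ROBOT

A 6-joint arm with a two-finger parallel gripper is mounted at the origin on the work surface. World frame = base frame: x ahead of the robot, y to its left, z up, the work surface at z = 0. Lengths are in mm, angles in rad, forces in N, time in s.
With the tool pointing down it reaches from about 275 to 750 mm from the base axis. Payload 10.2 kg.
Tool frame: the origin (TCP) lies on the front face of the gripper's body, between the roots of the fingers; the fingertips stand 73 mm ahead of it and the grasp point (between the pads) lies 54 mm ahead of it; z points along the fingers, y is the line along which they close (so a half turn about z gives the same grasp; the last joint's range is limited). The gripper opens to 85 mm and grips with 20 to 120 N. Pads are 22 mm wide; open, the fingers measure 114 mm over their backs; the gripper's body (76 mm by 85 mm) begins 54 mm behind the grasp point. The pads swing forward as they close: fully open they stand 13 mm farther back than shut.
Start: joints at [-1.443, 0.313, 1.498, -0, 1.331, -0.223], TCP at [180.403, -493.038, 303.894] pointing down, gripper open.
Joint ranges: [-2.94, 2.94], [-0.97, 2.17], [0.19, 2.56], [-1.23, 4.37], [0.02, 3.11], [-2.88, 2.88]. Speed limits (rad/s): [2.39, 2.39, 3.01, 3.14, 3.14, 3.14].

INTERFACE

Orientations are given as a unit quaternion [w, x, y, z].
In Python, from rig import * gives the robot as it stands.
- The arm moves only by the tool step_arm, never from a script. Its argument "plan" is a list of rows, each an object with "offset": the shift along the tool's x, y, z in cm, a list of three; "rot": the turn, a rotation vector about the tool's x, y, z in degrees, a list of three; "gripper": the finger opening in cm, from 0 to 8.54. In form: [{"offset": [x, y, z], "rot": [wx, wy, wz], "gripper": gripper}, ...]. A call has 1 to 12 rows; each row is the pose to reach, as a shift and turn from the pose commanded when the call began, along the tool's axes at that moment; what a row does not reach only later rows make up. A row lasts 1/10 s, in which the tool goes at most 50 mm and 8.59 degrees, less where a joint would pass 70% of its speed; a pose out of reach is approached as far as the arm can. A call with a gripper value outside its range is refused whole. The fingers move at their own pace and stop on an object; "squeeze" is the grip in N (left out, the last holds). Time passes only in rows, so rows that repeat a pose let the fingers close. It gives the time, the measured TCP pose, the force, the opening and the grip force at its end, in the units of the state.
- sense(): the state, without advancing time (a new reading comes with each control period).
- capture(name): name is "side" or "top"; returns a dict with "color" (384x512x3 uint8, red, green, blue), "depth" (384x512 float32, mm along the optical axis (not along the pixel's ray), 0 where there is no reading), "vertical_fov" (degrees; the focal length in pixels is half the picture's height over the tangent of half this angle, whatever the lens; pixels are square), "cx", "cy" (the principal point, pixels), "rvec" (rotation vector, rad) and "tvec" (3), from world to camera coordinates, as OpenCV has them. Camera axes: x right, y down, z forward; pixel columns grow to the right and rows downward; lengths in mm; the calibration is good to about 2 mm. A picture is of the moment at which its call begins.
- finish_job(): hands the job in; it is judged then, once.
The state is a dict: "time_s": time; "joints": joint angles; "dq": joint speeds; "tau": joint torques, N m; "eef_pos": TCP position; "ee_rot": TCP orientation; "force": force on the tool from outside, world axes, zero at the start; "wrist_torque": the same for the moment, N m; "grip_width": opening from 0.0 (shut) to 1.0 (fully open); "grip_force": force on a finger pad.
Only numpy, scipy, OpenCV 4.12 (cv2) and the standard library are available. Lean on these libraries where they do the work, as an engineer would, in place of code of your own. Each camera call takes 0.05 s, during which the arm holds its last target. There are 200 camera calls.

## Working session

There is one attempt and no reset: what is moved stays moved. The work goes in short steps, Python scripts to look and compute and a tool call to move; the robot and the scene stay as the last step left them, time stands still between calls to the robot, and variables do not carry over. Pictures are saved under pics/ and viewed, at most 10 in all, crops included, and the job is handed in when it is done.

Besides the shell and the picture viewer there is one more tool, called after ">>>" as a command line: name --argument value ..., lists and objects as JSON in quotes. step_arm: Moves the arm, as the interface text tells. Its arguments: {"type":"object","properties":{"plan":{"type":"array"},"squeeze":{"type":"number"}},"required":["plan"]}

```bash
mkdir -p pics; cat > h.py <<'E'
from rig import *
import numpy as np, cv2
def K(c):
    f=c["color"].shape[0]/2/np.tan(np.radians(c["vertical_fov"])/2)
    return np.array([[f,0,c["cx"]],[0,f,c["cy"]],[0,0,1]])
def ray(c,uv,z):
    R=cv2.Rodrigues(np.array(c["rvec"],float))[0]; t=np.array(c["tvec"],float).ravel()
    o=-R.T@t; d=R.T@np.linalg.inv(K(c))@np.array([uv[0],uv[1],1.])
    return o+d*(z-o[2])/d[2]
def proj(c,P):
    return cv2.projectPoints(np.array(P,float).reshape(-1,3),np.array(c["rvec"],float),np.array(c["tvec"],float),K(c),None)[0].reshape(-1,2)
def save(c,n): cv2.imwrite(n,c["color"][:,:,::-1])
E
python3 - <<'E'
from h import *
import pickle
cs={n:capture(n) for n in("top","side")}
pickle.dump(cs,open("c0.pkl","wb"))
cv2.imwrite("pics/a.png",cv2.resize(cs["top"]["color"][:,:,::-1],(768,576)))
save(cs["side"],"pics/b.png")
print(sense())
for c in cs.values(): print(K(c),c["rvec"],c["tvec"])
E
```

```text
{'time_s': 0.1, 'joints': array([-1.44342233e+00,  3.13370691e-01,  1.49835093e+00, -1.88051327e-05,
        1.33102525e+00, -2.23415659e-01]), 'dq': array([-1.04058992e-06, -1.22098033e-03, -8.66311332e-04,  1.26843657e-03,
        7.35193831e-04,  1.95496781e-04]), 'tau': array([ 2.52194091e-03, -4.12900150e+01, -2.60139656e+01, -1.67066009e-04,
        3.12706215e-03,  7.35909254e-06]), 'eef_pos': array([ 180.36857323, -492.88197069,  303.40804563]), 'ee_rot': array([-5.76884329e-04,  9.84657165e-01,  1.74499097e-01,  1.85809472e-05]), 'force': array([-0.73155087, -0.5675658 ,  0.18034652]), 'wrist_torque': array([ 0.01642378, -0.03139013,  0.00899435]), 'grip_force': 0.0, 'grip_width': 0.9987218517397185}
[[407.90855615   0.         254.85968227]
 [  0.         407.90855615 192.4233536 ]
 [  0.           0.           1.        ]] [ 2.14570564 -2.12700251  0.11736302] [  2.8050465  560.43181818 947.37472922]
[[348.57710995   0.         251.75351299]
 [  0.         348.57710995 195.08368148]
 [  0.           0.           1.        ]] [ 0.21484549 -2.76291002  1.36863442] [524.72937829 122.0333944  860.85218173]
```

View pics/a.png

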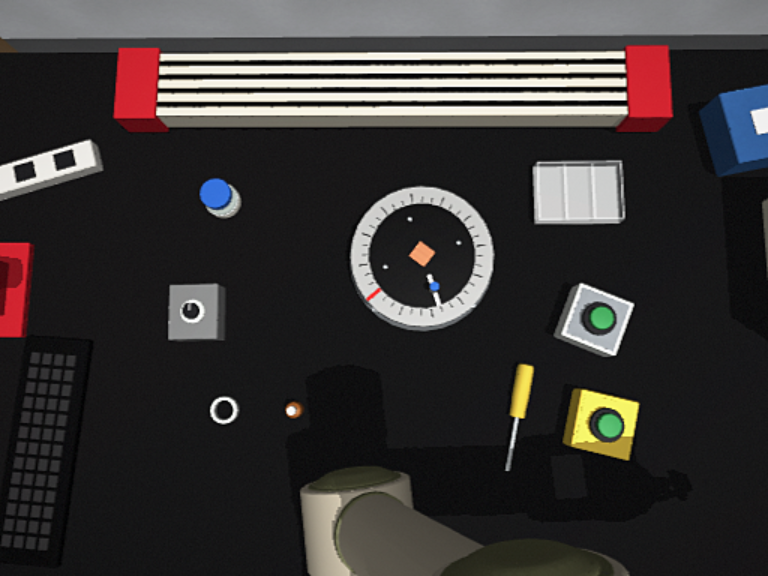

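View pics/b.png

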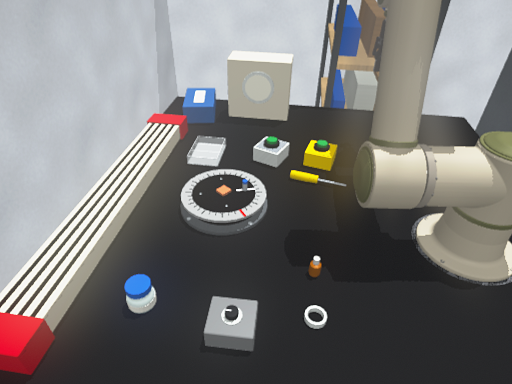

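The top view (enlarged 1.5x) shows the dial centre at about (422,255), the red line at (374,295), the post at (434,287) and the white index line out to (438,305). There are two green-button boxes: aluminium at (600,318) and yellow at (606,425). The aluminium one fits the control box description, and the yellow one is the look-alike.

```bash
cat > m.py <<'E'
from h import *
def cen(m,lo=4):
    n,l,s,c=cv2.connectedComponentsWithStats(m.astype(np.uint8)); return [(s[i,4],c[i]) for i in range(1,n) if s[i,4]>=lo]
def measure(c,ctr=None,near=None):
    h=cv2.cvtColor(c["color"],cv2.COLOR_RGB2HSV).astype(int); H,S,V=h[...,0],h[...,1],h[...,2]
    yy,xx=np.mgrid[:384,:512]
    if ctr is None:
        roi=(xx>215)&(xx<345)&(yy>105)&(yy<235)
        # collar outer contour: light grey, ellipse at z=46 
        m=(((S<50)&(V>120)&roi).astype(np.uint8)); m=cv2.morphologyEx(m,cv2.MORPH_CLOSE,np.ones((3,3)))
        # inner edge of the collar (dial rim), by edge of radial samples; height 46
        ctr=ray(c,(422/1.5,255/1.5),46)[:2]
        for _ in range(6):
            pts=[]
            for a in np.linspace(0,2*np.pi,180,endpoint=False):
                r=np.arange(75,112,.5)
                P=np.c_[ctr[0]+r*np.cos(a),ctr[1]+r*np.sin(a),np.full(len(r),46)]
                uv=proj(c,P).astype(np.float32)
                v=cv2.remap(c["color"].max(2).astype(np.float32),uv[:,0].copy(),uv[:,1].copy(),cv2.INTER_LINEAR).ravel()
                k=np.where(v>100)[0]
                if len(k) and 80<r[k[0]]<95: pts.append(P[k[0],:2])
            pts=np.array(pts); A=np.c_[2*pts,np.ones(len(pts))]
            s=np.linalg.lstsq(A,(pts**2).sum(1),rcond=None)[0]; ctr=s[:2]; rad=np.sqrt(s[2]+ctr@ctr)
        print("centre",ctr,"inner r",rad,len(pts))
    def inr(z,r0,r1):
        p=proj(c,[[ctr[0]+r1*np.cos(a),ctr[1]+r1*np.sin(a),z] for a in np.linspace(0,6.28,60)]).astype(np.int32)
        m=np.zeros((384,512),np.uint8); cv2.fillPoly(m,[p],1)
        if r0:
            p=proj(c,[[ctr[0]+r0*np.cos(a),ctr[1]+r0*np.sin(a),z] for a in np.linspace(0,6.28,60)]).astype(np.int32); cv2.fillPoly(m,[p],0)
        return m>0
    def pol(p): d=p[:2]-ctr; return np.round([np.hypot(*d),np.degrees(np.arctan2(d[1],d[0]))],1)
    out={}
    for n,m,z in(("red",((H<8)|(H>172))&(S>140)&(V>90)&inr(46,86,116),46.5),("post",(H>100)&(H<130)&(S>120)&(V>80)&inr(78,20,90),78),
        ("sample",(H<20)&(S>80)&(V>100)&inr(52,0,35),56),("white",(S<60)&(V>130)&inr(48,70,84),48.5)):
        for a,uv in cen(m,3): p=ray(c,uv,z); out.setdefault(n,p); print(n,a,np.round(uv,1),np.round(p,1),pol(p))
    for a,uv in cen((H>45)&(H<80)&(S>120)&(V>60),20): print("green",a,np.round(uv,1),np.round(ray(c,uv,72),1))
    return ctr
E
python3 - <<'E'
from m import *
import pickle
cs=pickle.load(open("c0.pkl","rb"))
for n in cs:
    print(n); 
    ctr=measure(cs[n],None if n=="top" else ctr)
c=cs["top"]
print([ (p,np.round(ray(c,(p[0]/1.5,p[1]/1.5),50),0)) for p in [(580,285),(634,303),(612,355),(558,335),(522,367),(535,222),(622,222),(292,410)]])
t=c["color"][110:250,220:440,::-1]
cv2.imwrite("pics/c.png",cv2.resize(t,None,fx=3.5,fy=3.5,interpolation=cv2.INTER_CUBIC))
E
```

```text
top
centre [615.6393091  -54.54428852] inner r 85.39857907182473 176
red 26 [248.5 196. ] [550.6  22.6  46.5] [101.  130.1]
post 34 [289.3 190.5] [560.  -73.2  78. ] [  58.7 -161.5]
sample 168 [281.  168.9] [615.2 -54.7  56. ] [   0.4 -166. ]
white 11 [281. 135.] [700.8 -54.8  48.5] [85.2 -0.2]
white 27 [250.1 153.2] [655.   19.9  48.5] [84.2 62.1]
white 4 [246.  176.5] [597.6  29.2  48.5] [ 85.7 102.1]
white 17 [291.3 199.2] [543.3 -79.6  48.5] [  76.6 -160.9]
green 195 [400.9 211.6] [ 513.5 -329.4   72. ]
green 206 [406.1 283.4] [ 352.1 -334.7   72. ]
side
red 13 [242.  212.2] [552.5  23.5  46.5] [100.4 129. ]
post 22 [244.3 181. ] [561.8 -67.2  78. ] [  55.3 -166.8]
sample 116 [223.1 189.8] [615.9 -48.4  56. ] [ 6.2 87.9]
white 76 [228.1 175.9] [ 618.4 -126.1   48.5] [ 71.6 -87.8]
white 6 [197.8 181.5] [696.  -84.6  48.5] [ 85.7 -20.5]
white 9 [193.1 187.1] [701.5 -56.6  48.5] [85.9 -1.4]
white 11 [252.2 188.4] [541.7 -78.1  48.5] [  77.6 -162.3]
green 63 [271.6 139.5] [ 514.5 -320.7   72. ]
green 60 [322.  142.7] [ 353.6 -327.7   72. ]
[((580, 285), array([ 567., -305.,   50.])), ((634, 303), array([ 539., -388.,   50.])), ((612, 355), array([ 457., -351.,   50.])), ((558, 335), array([ 487., -268.,   50.])), ((522, 367), array([ 437., -211.,   50.])), ((535, 222), array([ 669., -237.,   50.])), ((622, 222), array([ 669., -375.,   50.])), ((292, 410), array([367., 146.,  50.]))]
```

View pics/c.png

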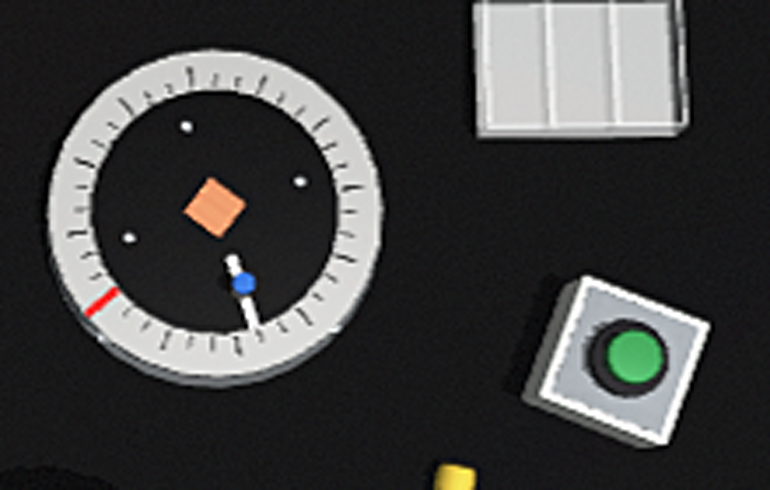

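The crop shows the red line at about (101,301), the post at (243,283), the sample at (215,207) and the aluminium box with its green button at (635,357), which is the one meant. The measured sizes check out: inner radius 85.4 mm against 86, post radius 58.7 against 58, red line radius 101 against 100. The index line stands at -161.2° and the target at 130°, so the dial must turn about 68.5° clockwise.

First I go above and behind the post on its -y side, with the gripper shut.

>>> step_arm --plan '[{"offset": [47.4, -22.7, 0], "rot": [0, 0, 36], "gripper": 0}, {"offset": [47.4, -22.7, 0], "rot": [0, 0, 36], "gripper": 0}, {"offset": [47.4, -22.7, 0], "rot": [0, 0, 36], "gripper": 0}, {"offset": [47.4, -22.7, 0], "rot": [0, 0, 36], "gripper": 0}, {"offset": [47.4, -22.7, 0], "rot": [0, 0, 36], "gripper": 0}, {"offset": [47.4, -22.7, 0], "rot": [0, 0, 36], "gripper": 0}, {"offset": [47.4, -22.7, 0], "rot": [0, 0, 36], "gripper": 0}, {"offset": [47.4, -22.7, 0], "rot": [0, 0, 36], "gripper": 0}, {"offset": [47.4, -22.7, 0], "rot": [0, 0, 36], "gripper": 0}, {"offset": [47.4, -22.7, 0], "rot": [0, 0, 36], "gripper": 0}, {"offset": [47.4, -22.7, 0], "rot": [0, 0, 36], "gripper": 0}, {"offset": [47.4, -22.7, 0], "rot": [0, 0, 36], "gripper": 0}]'

```text
time_s: 1.3
eef_pos: [549.6, -113.4, 303.1]
ee_rot: [-0.001, 0.991, -0.136, -0.0]
force: [0.0, 0.2, 0.7]
grip_width: -0.001
grip_force: 0.0
```

>>> step_arm --plan '[{"offset": [0, 0, 4], "rot": [0, 0, 0], "gripper": 0}, {"offset": [0, 0, 8], "rot": [0, 0, 0], "gripper": 0}, {"offset": [0, 0, 12], "rot": [0, 0, 0], "gripper": 0}, {"offset": [0, 0, 14], "rot": [0, 0, 0], "gripper": 0}, {"offset": [0, 0, 14], "rot": [0, 0, 0], "gripper": 0}, {"offset": [0, 0, 14], "rot": [0, 0, 0], "gripper": 0}, {"offset": [0, 0, 14], "rot": [0, 0, 0], "gripper": 0}]'

```text
time_s: 2.0
eef_pos: [548.0, -117.4, 165.5]
ee_rot: [0.0, 0.99, -0.138, 0.001]
force: [0.4, 0.3, -0.2]
grip_width: -0.001
grip_force: 0.0
```

```bash
python3 - <<'E'
from m import *
s=sense();print(s["eef_pos"],s["ee_rot"],s["force"])
c=capture("side")
t=c["color"][100:240,150:330,::-1]
cv2.imwrite("pics/d.png",cv2.resize(t,None,fx=4,fy=4,interpolation=cv2.INTER_CUBIC))
p=s["eef_pos"]; print(proj(c,[p-[0,0,73],[560.6,-73,78]])-[150,100])
E
```

```text
[ 548.02913701 -117.3985884   165.52415978] [ 3.87649884e-04  9.90372449e-01 -1.38421637e-01  1.30887663e-03] [ 0.35813089  0.3105175  -0.15825448]
[[102.26854905  66.8225646 ]
 [ 95.10075042  79.86079065]]
```

View pics/d.png

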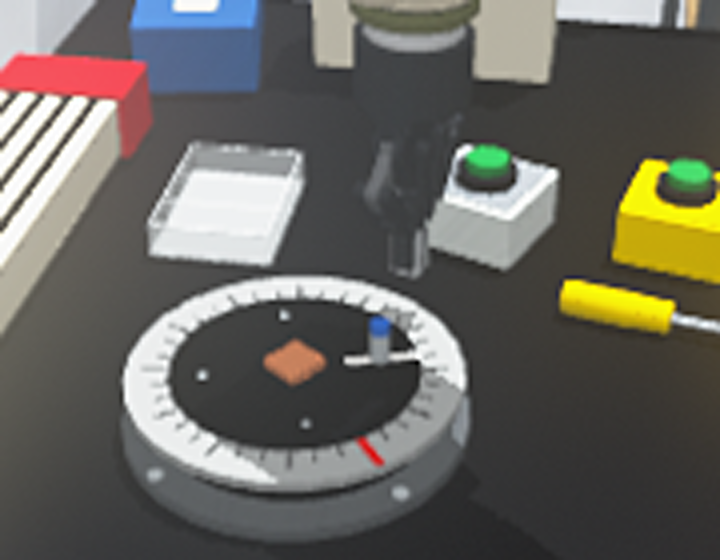

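The side view shows the fingertips at (408,270) and the post at (380,320). Both match the projected positions, with clear space between them. Next I descend and close most of the gap.

>>> step_arm --plan '[{"offset": [0, 0, 1.6], "rot": [0, 0, 0], "gripper": 0}, {"offset": [0, 0, 3.2], "rot": [0, 0, 0], "gripper": 0}, {"offset": [0, 0, 3.2], "rot": [0, 0, 0], "gripper": 0}, {"offset": [0, -0.8, 3.2], "rot": [0, 0, 0], "gripper": 0}, {"offset": [0, -1.5, 3.2], "rot": [0, 0, 0], "gripper": 0}, {"offset": [0, -2.0, 3.2], "rot": [0, 0, 0], "gripper": 0}, {"offset": [0, -2.0, 3.2], "rot": [0, 0, 0], "gripper": 0}, {"offset": [0, -2.0, 3.2], "rot": [0, 0, 0], "gripper": 0}]'

```text
time_s: 2.85
eef_pos: [553.1, -97.6, 132.2]
ee_rot: [0.0, 0.99, -0.138, 0.0]
force: [-0.5, -0.4, -0.7]
grip_width: 0.002
grip_force: 0.0
```

>>> step_arm --plan '[{"offset": [0, -0.25, 0], "rot": [0, 0, 0], "gripper": 0}, {"offset": [0, -0.47, 0], "rot": [0, 0, 0], "gripper": 0}, {"offset": [-0.25, -0.85, 0], "rot": [0, 0, 0], "gripper": 0}, {"offset": [-0.45, -1.23, 0], "rot": [0, 0, 0], "gripper": 0}, {"offset": [-0.63, -1.7, 0], "rot": [0, 0, 0], "gripper": 0}, {"offset": [-0.8, -2.18, 0], "rot": [0, 0, 0], "gripper": 0}, {"offset": [-0.91, -2.67, 0], "rot": [0, 0, 0], "gripper": 0}, {"offset": [-0.99, -3.17, 0], "rot": [0, 0, 0], "gripper": 0}, {"offset": [-1.01, -3.67, 0], "rot": [0, 0, 0], "gripper": 0}, {"offset": [-1.01, -4.18, 0], "rot": [0, 0, 0], "gripper": 0}, {"offset": [-1.01, -4.18, 0], "rot": [0, 0, 0], "gripper": 0}]'

```text
time_s: 3.95
eef_pos: [555.2, -54.0, 132.0]
ee_rot: [-0.0, 0.99, -0.138, 0.001]
force: [0.4, -0.6, 0.1]
grip_width: 0.001
grip_force: 0.0
```

```bash
python3 - <<'E'
from m import *
s=sense();print(s["eef_pos"],s["force"])
c=capture("side"); measure(c,np.array([615.6,-54.5]))
t=c["color"][100:240,150:330,::-1]
cv2.imwrite("pics/e.png",cv2.resize(t,None,fx=4,fy=4,interpolation=cv2.INTER_CUBIC))
E
```

```text
[555.19658654 -54.00777482 132.00686669] [ 0.37488773 -0.55248426  0.08492471]
red 15 [242.1 212.4] [552.1  24.1  46.5] [101.1 128.9]
post 24 [242.  189.3] [561.6 -29.8  78. ] [ 59.4 155.4]
sample 107 [223.4 189.9] [615.1 -48.3  56. ] [ 6.2 94.4]
white 44 [216.2 174.7] [ 653.2 -126.5   48.5] [ 81.2 -62.5]
white 17 [194.9 185.2] [699.2 -66.2  48.5] [84.4 -8. ]
white 6 [251.5 183. ] [ 547.3 -102.7   48.5] [  83.6 -144.8]
white 4 [248.  183.5] [556.5 -98.7  48.5] [  73.8 -143.2]
white 10 [248.1 199.9] [544.8 -25.9  48.5] [ 76.3 158. ]
green 66 [271.7 139.5] [ 514.3 -320.5   72. ]
green 63 [321.9 142.8] [ 353.7 -327.3   72. ]
```

View pics/e.png

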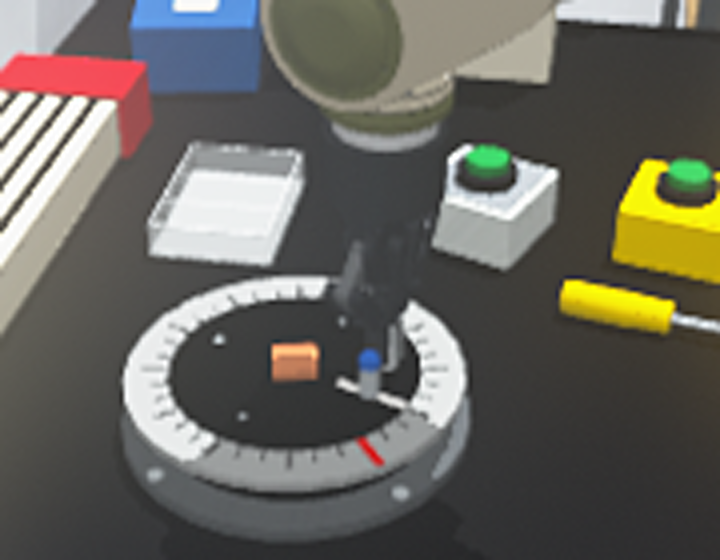

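The side view shows the post at (370,360), with the finger behind it. The dial has turned to about 159°, as planned, and the sample is still in the middle. I continue to about 138°.

>>> step_arm --plan '[{"offset": [0.06, -0.5, 0], "rot": [0, 0, 0], "gripper": 0}, {"offset": [0.16, -1.0, 0], "rot": [0, 0, 0], "gripper": 0}, {"offset": [0.3, -1.45, 0], "rot": [0, 0, 0], "gripper": 0}, {"offset": [0.45, -1.85, 0], "rot": [0, 0, 0], "gripper": 0}, {"offset": [0.58, -2.14, 0], "rot": [0, 0, 0], "gripper": 0}, {"offset": [0.58, -2.14, 0], "rot": [0, 0, 0], "gripper": 0}, {"offset": [0.58, -2.14, 0], "rot": [0, 0, 0], "gripper": 0}]'

```text
time_s: 4.7
eef_pos: [566.4, -35.7, 132.0]
ee_rot: [-0.0, 0.99, -0.138, 0.0]
force: [-0.1, 0.3, 0.3]
grip_width: 0.002
grip_force: 0.0
```

```bash
python3 - <<'E'
from m import *
s=sense();print(s["eef_pos"],s["force"])
for n in("side","top"):
    print(n);c=capture(n); measure(c,np.array([615.6,-54.5]))
E
```

```text
[566.37323123 -35.6874174  131.97052851] [-0.14845363  0.27202818  0.26279587]
side
red 15 [242.3 212.5] [551.7  24.6  46.5] [101.7 129. ]
post 25 [236.2 193.1] [573.4 -11.4  78. ] [ 60.4 134.4]
sample 117 [223.  189.9] [616.2 -47.9  56. ] [ 6.6 84.6]
white 41 [214.7 174.9] [ 657.2 -124.8   48.5] [ 81.7 -59.4]
white 17 [194.9 185.2] [699.2 -66.2  48.5] [84.4 -8. ]
white 8 [250.8 182.2] [ 549.9 -106.    48.5] [  83.5 -141.9]
white 10 [240.9 205.2] [559.6  -1.1  48.5] [ 77.4 136.4]
green 64 [271.6 139.4] [ 514.6 -321.    72. ]
green 61 [321.9 142.7] [ 353.7 -327.5   72. ]
top
white 11 [281. 135.] [700.8 -54.8  48.5] [85.2 -0.2]
white 96 [259.2 147.4] [669.7  -1.9  48.5] [75.5 44.2]
white 59 [248.7 157.7] [643.8  23.2  48.5] [82.6 70. ]
white 569 [283.7 186.2] [574.7 -61.5  48.5] [  41.5 -170.3]
green 196 [400.9 211.6] [ 513.6 -329.4   72. ]
green 206 [406.1 283.4] [ 352.1 -334.7   72. ]
```

>>> step_arm --plan '[{"offset": [0.1, -0.2, 0], "rot": [0, 0, 0], "gripper": 0}, {"offset": [0.2, -0.38, 0], "rot": [0, 0, 0], "gripper": 0}, {"offset": [0.32, -0.57, 0], "rot": [0, 0, 0], "gripper": 0}, {"offset": [0.32, -0.57, 0], "rot": [0, 0, 0], "gripper": 0}, {"offset": [0.32, -0.57, 0], "rot": [0, 0, 0], "gripper": 0}, {"offset": [0.32, -0.57, 0], "rot": [0, 0, 0], "gripper": 0}]'

```text
time_s: 5.4
eef_pos: [570.9, -31.1, 131.9]
ee_rot: [-0.0, 0.99, -0.138, 0.0]
force: [-0.4, 0.1, 0.6]
grip_width: -0.004
grip_force: 0.0
```

>>> step_arm --plan '[{"offset": [0, 0.5, 0], "rot": [0, 0, 0], "gripper": 0}, {"offset": [0, 1.5, 0], "rot": [0, 0, 0], "gripper": 0}, {"offset": [0, 1.5, 0], "rot": [0, 0, 0], "gripper": 0}, {"offset": [0, 1.5, -4], "rot": [0, 0, 0], "gripper": 0}, {"offset": [0, 1.5, -8], "rot": [0, 0, 0], "gripper": 0}, {"offset": [0, 5.5, -10], "rot": [0, 0, 0], "gripper": 0}, {"offset": [0, 9.5, -10], "rot": [0, 0, 0], "gripper": 0}, {"offset": [0, 13.5, -10], "rot": [0, 0, 0], "gripper": 0}, {"offset": [0, 17.5, -10], "rot": [0, 0, 0], "gripper": 0}, {"offset": [0, 19.5, -10], "rot": [0, 0, 0], "gripper": 0}, {"offset": [0, 19.5, -10], "rot": [0, 0, 0], "gripper": 0}, {"offset": [0, 19.5, -10], "rot": [0, 0, 0], "gripper": 0}]'

```text
time_s: 6.6
eef_pos: [517.3, -218.5, 231.8]
ee_rot: [-0.0, 0.99, -0.139, -0.0]
force: [0.1, 0.4, 0.3]
grip_width: 0.002
grip_force: 0.0
```

```bash
python3 - <<'E'
from m import *
s=sense();print(s["eef_pos"],s["force"])
for n in("side","top"):
    print(n);c=capture(n); measure(c,np.array([615.6,-54.5]))
    for i,((x0,y0,x1,y1),k) in enumerate([((150,100,330,240),4),((210,100,350,240),4)]):
        if (n=="top")==(i==1): cv2.imwrite(f"pics/f_{n}.png",cv2.resize(c["color"][y0:y1,x0:x1,::-1],None,fx=k,fy=k,interpolation=cv2.INTER_CUBIC))
E
```

```text
[ 517.34175943 -218.53158427  231.84723838] [0.06457617 0.37568234 0.27410032]
side
red 13 [242.  212.2] [552.5  23.5  46.5] [100.3 129. ]
post 29 [234.4 193.9] [577.2  -7.1  78. ] [ 61. 129.]
sample 112 [222.9 190. ] [616.2 -47.5  56. ] [ 7.  84.7]
white 30 [212.4 175.1] [ 663.6 -122.6   48.5] [ 83.3 -54.8]
white 10 [227.7 173.3] [ 622.2 -139.    48.5] [ 84.7 -85.5]
white 3 [238.  174.7] [ 591.7 -137.1   48.5] [  86.  -106.2]
white 3 [243.  176.3] [ 576.1 -131.2   48.5] [  86.3 -117.3]
white 6 [197.8 181.5] [696.  -84.6  48.5] [ 85.8 -20.5]
white 3 [252.3 184. ] [544.3 -98.4  48.5] [  83.7 -148.4]
white 7 [192.7 187.6] [702.  -54.4  48.5] [86.4  0.1]
white 14 [238.4 206.5] [565.1   5.1  48.5] [ 78.1 130.3]
green 66 [271.6 139.5] [ 514.4 -320.4   72. ]
green 61 [321.9 142.7] [ 353.9 -328.    72. ]
top
red 26 [248.5 196. ] [550.6  22.6  46.5] [100.9 130.1]
post 31 [262.5 183.4] [576.2 -11.1  78. ] [ 58.6 132.2]
sample 161 [280.9 168.8] [615.6 -54.5  56. ] [  0.  142.9]
white 11 [281. 135.] [700.8 -54.8  48.5] [85.2 -0.2]
white 27 [250.1 153.2] [655.   19.9  48.5] [84.2 62.1]
white 4 [245.  169.5] [614.8  31.8  48.5] [86.3 90.5]
white 4 [246.  176.5] [597.6  29.2  48.5] [ 85.6 102.1]
white 18 [256.3 190.9] [562.6   4.1  48.5] [ 79.  132.1]
green 135 [407.6 285.3] [ 348.1 -337.9   72. ]
```

View pics/f_top.png

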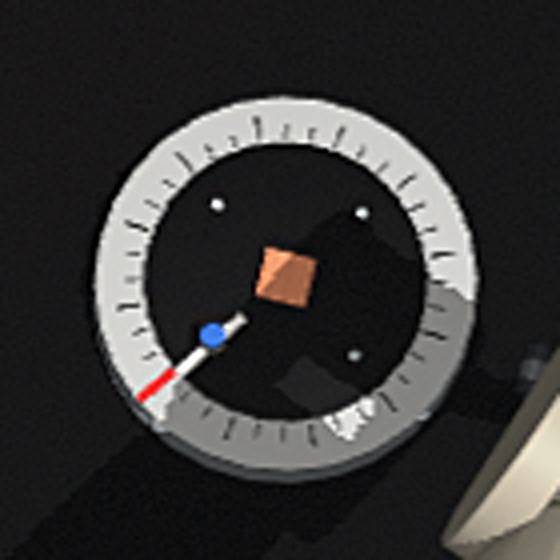

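The top view shows the white line nearly meeting the red line at (157,385). It is about 2° short by the top camera and 1.3° by the side camera. The sample is centred. I go back along the same path and nudge the dial about 1.7° further.

>>> step_arm --plan '[{"offset": [0, -4, 0], "rot": [0, 0, 0], "gripper": 0}, {"offset": [0, -8, 0], "rot": [0, 0, 0], "gripper": 0}, {"offset": [0, -12, 0], "rot": [0, 0, 0], "gripper": 0}, {"offset": [0, -16, 0], "rot": [0, 0, 0], "gripper": 0}, {"offset": [0, -18, 0], "rot": [0, 0, 0], "gripper": 0}, {"offset": [0, -18, 0], "rot": [0, 0, 0], "gripper": 0}, {"offset": [0, -18, 4], "rot": [0, 0, 0], "gripper": 0}, {"offset": [0, -18, 8], "rot": [0, 0, 0], "gripper": 0}, {"offset": [0, -18, 10], "rot": [0, 0, 0], "gripper": 0}, {"offset": [0, -18, 10], "rot": [0, 0, 0], "gripper": 0}, {"offset": [0, -18, 10], "rot": [0, 0, 0], "gripper": 0}]'

```text
time_s: 7.8
eef_pos: [567.0, -45.8, 132.8]
ee_rot: [0.0, 0.99, -0.138, 0.0]
force: [-0.2, -0.5, 0.9]
grip_width: 0.0
grip_force: 0.0
```

>>> step_arm --plan '[{"offset": [0, -0.4, 0], "rot": [0, 0, 0], "gripper": 0}, {"offset": [0, -0.8, 0], "rot": [0, 0, 0], "gripper": 0}, {"offset": [0, -1.2, 0], "rot": [0, 0, 0], "gripper": 0}, {"offset": [0, -1.4, 0], "rot": [0, 0, 0], "gripper": 0}, {"offset": [0, -1.5, 0], "rot": [0, 0, 0], "gripper": 0}, {"offset": [0.05, -1.57, 0], "rot": [0, 0, 0], "gripper": 0}, {"offset": [0.09, -1.65, 0], "rot": [0, 0, 0], "gripper": 0}, {"offset": [0.09, -1.65, 0], "rot": [0, 0, 0], "gripper": 0}, {"offset": [0.09, -1.65, 0], "rot": [0, 0, 0], "gripper": 0}, {"offset": [0.09, -1.65, 0], "rot": [0, 0, 0], "gripper": 0}]'

```text
time_s: 8.8
eef_pos: [572.1, -30.0, 131.9]
ee_rot: [-0.0, 0.99, -0.138, 0.0]
force: [-0.5, -1.2, 0.7]
grip_width: 0.001
grip_force: 0.4
```

>>> step_arm --plan '[{"offset": [0, 0.5, 0], "rot": [0, 0, 0], "gripper": 0}, {"offset": [0, 1.5, 0], "rot": [0, 0, 0], "gripper": 0}, {"offset": [0, 1.5, 0], "rot": [0, 0, 0], "gripper": 0}, {"offset": [0, 1.5, -4], "rot": [0, 0, 0], "gripper": 0}, {"offset": [0, 1.5, -8], "rot": [0, 0, 0], "gripper": 0}, {"offset": [0, 5.5, -10], "rot": [0, 0, 0], "gripper": 0}, {"offset": [0, 9.5, -10], "rot": [0, 0, 0], "gripper": 0}, {"offset": [0, 13.5, -10], "rot": [0, 0, 0], "gripper": 0}, {"offset": [0, 17.5, -10], "rot": [0, 0, 0], "gripper": 0}, {"offset": [0, 19.5, -10], "rot": [0, 0, 0], "gripper": 0}, {"offset": [0, 19.5, -10], "rot": [0, 0, 0], "gripper": 0}, {"offset": [0, 19.5, -10], "rot": [0, 0, 0], "gripper": 0}]'

```text
time_s: 10.0
eef_pos: [518.6, -217.3, 231.8]
ee_rot: [-0.0, 0.99, -0.139, -0.0]
force: [-0.5, 0.6, -0.7]
grip_width: -0.002
grip_force: 0.0
```

```bash
python3 - <<'E'
from m import *
s=sense();print(s["time_s"],s["eef_pos"],s["ee_rot"],s["force"])
for n in("side","top"):
    print(n);c=capture(n); measure(c,np.array([615.6,-54.5]))
    if n=="top": cv2.imwrite("pics/g.png",cv2.resize(c["color"][100:240,210:350,::-1],None,fx=4,fy=4,interpolation=cv2.INTER_CUBIC))
E
```

```text
10.0 [ 518.6493705  -217.29450533  231.83615348] [-2.29100119e-04  9.90337434e-01 -1.38678446e-01 -5.19786147e-05] [-0.53508903  0.58900333 -0.65869597]
side
red 13 [241.9 212.3] [552.7  23.8  46.5] [100.5 128.8]
post 29 [234.  193.9] [578.2  -6.9  78. ] [ 60.5 128.2]
sample 111 [222.9 189.9] [616.4 -47.7  56. ] [ 6.8 83.6]
white 30 [212.4 175.1] [ 663.6 -122.6   48.5] [ 83.3 -54.8]
white 11 [227.5 173.4] [ 622.9 -138.5   48.5] [ 84.3 -85.1]
white 3 [238.  174.7] [ 591.7 -137.1   48.5] [  86.  -106.2]
white 3 [243.  176.3] [ 576.1 -131.2   48.5] [  86.3 -117.3]
white 6 [197.8 181.5] [696.  -84.6  48.5] [ 85.8 -20.5]
white 3 [252.3 184. ] [544.3 -98.4  48.5] [  83.7 -148.4]
white 8 [192.9 187.4] [701.8 -55.3  48.5] [86.2 -0.6]
white 13 [237.8 206.8] [566.4   6.4  48.5] [ 78.3 129. ]
green 66 [271.6 139.5] [ 514.6 -320.3   72. ]
green 61 [322.  142.7] [ 353.7 -327.9   72. ]
top
red 26 [248.5 196. ] [550.6  22.6  46.5] [100.9 130.1]
post 33 [262.2 182.9] [577.5 -10.2  78. ] [ 58.4 130.7]
sample 160 [280.9 168.9] [615.3 -54.6  56. ] [   0.3 -169.8]
white 3 [277. 135.] [700.8 -45.1  48.5] [85.7  6.3]
white 7 [283. 135.] [700.8 -59.7  48.5] [85.4 -3.5]
white 28 [250.3 153.2] [655.1  19.5  48.5] [83.8 61.9]
white 5 [246. 176.] [598.9  29.2  48.5] [ 85.4 101.3]
white 17 [255.9 190.2] [564.4   5.   48.5] [ 78.5 130.7]
green 153 [407.3 284.8] [ 349.  -337.3   72. ]
```

View pics/g.png

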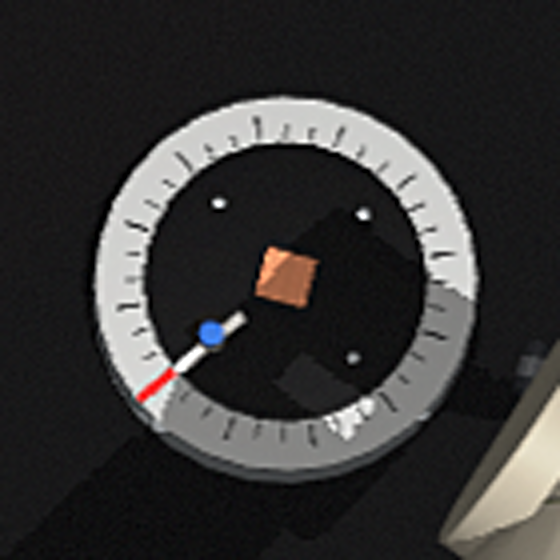

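The top view shows the index and red lines meeting collinearly at (175,372), with about 0.5° or less than 1 mm of residue, and the sample is centred. Now I go over the aluminium box's button and descend to just above it.

>>> step_arm --plan '[{"offset": [0.8, 3.5, 0], "rot": [0, 0, 0], "gripper": 0}, {"offset": [1.7, 7, 0], "rot": [0, 0, 0], "gripper": 0}, {"offset": [2.6, 10.9, 0], "rot": [0, 0, 0], "gripper": 0}, {"offset": [2.6, 10.9, 0], "rot": [0, 0, 0], "gripper": 0}, {"offset": [2.6, 10.9, 0], "rot": [0, 0, 0], "gripper": 0}, {"offset": [2.6, 10.9, 3.5], "rot": [0, 0, 0], "gripper": 0}, {"offset": [2.6, 10.9, 6.5], "rot": [0, 0, 0], "gripper": 0}, {"offset": [2.6, 10.9, 7.7], "rot": [0, 0, 0], "gripper": 0}, {"offset": [2.6, 10.9, 7.7], "rot": [0, 0, 0], "gripper": 0}, {"offset": [2.6, 10.9, 7.7], "rot": [0, 0, 0], "gripper": 0}]'

```text
time_s: 11.1
eef_pos: [514.5, -329.2, 156.3]
ee_rot: [0.001, 0.99, -0.138, 0.001]
force: [0.5, -0.7, 0.1]
grip_width: -0.001
grip_force: 0.0
```

```bash
python3 - <<'E'
from m import *
s=sense();print(s["time_s"],s["eef_pos"],s["force"])
c=capture("side"); measure(c,np.array([615.6,-54.5]))
cv2.imwrite("pics/i.png",cv2.resize(c["color"][90:230,180:340,::-1],None,fx=4,fy=4,interpolation=cv2.INTER_CUBIC))
E
```

```text
11.1 [ 514.5031412  -329.19131565  156.34359611] [ 0.46377143 -0.6802983   0.09805581]
red 13 [241.9 212.3] [552.7  23.8  46.5] [100.5 128.8]
post 29 [234.  193.9] [578.2  -6.9  78. ] [ 60.5 128.2]
sample 113 [223.1 189.8] [616.1 -48.4  56. ] [ 6.2 85.2]
white 29 [212.1 175.1] [ 664.2 -122.3   48.5] [ 83.4 -54.3]
white 30 [233.6 174.4] [ 604.3 -136.3   48.5] [ 82.6 -97.9]
white 6 [197.8 181.5] [696.  -84.6  48.5] [ 85.8 -20.5]
white 6 [251.5 183. ] [ 547.3 -102.7   48.5] [  83.6 -144.8]
white 8 [192.9 187.4] [701.8 -55.3  48.5] [86.2 -0.6]
white 14 [237.8 206.6] [566.4   5.9  48.5] [ 77.9 129.2]
green 58 [271.8 139.9] [ 513.6 -317.6   72. ]
green 61 [322.  142.7] [ 353.7 -327.9   72. ]
```

View pics/i.png

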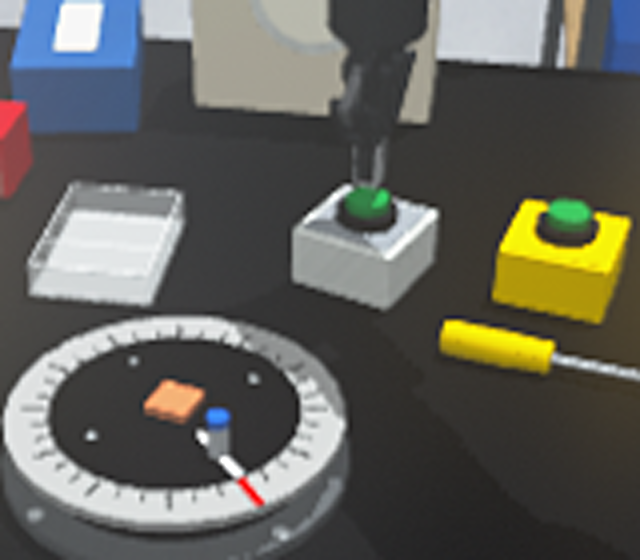

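The side view shows the closed fingertips just above the aluminium box's green button at (368,195), and the lines still matched at (243,480). Now I press.

>>> step_arm --plan '[{"offset": [0, 0, 0.4], "rot": [0, 0, 0], "gripper": 0}, {"offset": [0, 0, 0.8], "rot": [0, 0, 0], "gripper": 0}, {"offset": [0, 0, 1.1], "rot": [0, 0, 0], "gripper": 0}, {"offset": [0, 0, 1.4], "rot": [0, 0, 0], "gripper": 0}, {"offset": [0, 0, 1.6], "rot": [0, 0, 0], "gripper": 0}, {"offset": [0, 0, 1.6], "rot": [0, 0, 0], "gripper": 0}, {"offset": [0, 0, 1.6], "rot": [0, 0, 0], "gripper": 0}, {"offset": [0, 0, 1.6], "rot": [0, 0, 0], "gripper": 0}]'

```text
time_s: 11.95
eef_pos: [513.8, -329.5, 139.2]
ee_rot: [0.0, 0.99, -0.138, 0.0]
force: [-1.1, 0.4, 5.0]
grip_width: 0.002
grip_force: 2.3
```

>>> step_arm --plan '[{"offset": [0, 0, 0.05], "rot": [0, 0, 0], "gripper": 0}, {"offset": [0, 0, 0.1], "rot": [0, 0, 0], "gripper": 0}, {"offset": [0, 0, 0.1], "rot": [0, 0, 0], "gripper": 0}, {"offset": [0, 0, 0.1], "rot": [0, 0, 0], "gripper": 0}]'

```text
time_s: 12.35
eef_pos: [513.9, -329.5, 138.6]
ee_rot: [0.0, 0.99, -0.138, 0.0]
force: [-2.6, 2.7, 10.0]
grip_width: -0.003
grip_force: 4.7
```

>>> step_arm --plan '[{"offset": [0, 0, -0.4], "rot": [0, 0, 0], "gripper": 0}, {"offset": [0, 0, -0.8], "rot": [0, 0, 0], "gripper": 0}, {"offset": [0, 0, -1.5], "rot": [0, 0, 0], "gripper": 0}, {"offset": [0, 0, -4], "rot": [0, 0, 0], "gripper": 0}, {"offset": [0, 0, -8], "rot": [0, 0, 0], "gripper": 0}, {"offset": [0, 0, -12], "rot": [0, 0, 0], "gripper": 0}, {"offset": [0, 0, -12], "rot": [0, 0, 0], "gripper": 0}, {"offset": [0, 0, -12], "rot": [0, 0, 0], "gripper": 0}, {"offset": [0, 0, -12], "rot": [0, 0, 0], "gripper": 0}]'

```text
time_s: 13.25
eef_pos: [513.5, -329.2, 256.5]
ee_rot: [-0.001, 0.99, -0.138, -0.001]
force: [-0.6, -0.2, 1.1]
grip_width: -0.003
grip_force: 0.0
```

```bash
python3 - <<'E'
from m import *
s=sense();print(s["time_s"],s["eef_pos"],s["force"])
c=capture("side"); measure(c,np.array([615.6,-54.5]))
print("top");c=capture("top"); measure(c,np.array([615.6,-54.5]))
E
```

```text
13.25 [ 513.48850364 -329.2084446   256.5270205 ] [-0.59462727 -0.18823669  1.0952166 ]
red 13 [241.9 212.3] [552.7  23.8  46.5] [100.5 128.8]
post 29 [234.  193.9] [578.2  -6.9  78. ] [ 60.5 128.2]
sample 113 [223.1 189.8] [616.1 -48.4  56. ] [ 6.2 85.2]
white 29 [212.1 175.1] [ 664.2 -122.3   48.5] [ 83.4 -54.3]
white 9 [226.8 173.4] [ 624.7 -137.8   48.5] [ 83.8 -83.8]
white 3 [238.  174.7] [ 591.7 -137.1   48.5] [  86.  -106.2]
white 6 [197.8 181.5] [696.  -84.6  48.5] [ 85.8 -20.5]
white 8 [192.9 187.4] [701.8 -55.3  48.5] [86.2 -0.6]
white 14 [237.8 206.6] [566.4   5.9  48.5] [ 77.9 129.2]
green 65 [271.6 139.5] [ 514.5 -320.7   72. ]
green 61 [322.  142.7] [ 353.7 -327.9   72. ]
top
red 26 [248.5 196. ] [550.6  22.6  46.5] [100.9 130.1]
post 32 [262.1 182.9] [577.4 -10.   78. ] [ 58.6 130.7]
sample 167 [281.2 168.8] [615.4 -55.1  56. ] [   0.6 -113.4]
white 3 [277. 135.] [700.8 -45.1  48.5] [85.7  6.3]
white 7 [283. 135.] [700.8 -59.7  48.5] [85.4 -3.5]
white 28 [250.3 153.2] [655.1  19.5  48.5] [83.8 61.9]
white 5 [246. 176.] [598.9  29.2  48.5] [ 85.4 101.3]
white 17 [255.9 190.2] [564.4   5.   48.5] [ 78.5 130.7]
green 105 [398.3 209.8] [ 517.7 -323.7   72. ]
```

The force rose to 10 N against the stop, so the button went fully down. It has come back up, the lines are still matched and the sample is centred.

```bash
python3 -c "
from rig import *
print(finish_job())"
```

```text
the job is handed in; nothing more can be done
None
```

Job handed in (no verdict was returned): the index line was within about 1 mm of the red target line, the green capture button was pressed fully down and came back up, and the sample stayed centred on the dial.

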